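# Set and lock the length stop from a moulding sample

## Robot

A 6-joint arm with a two-finger parallel gripper is mounted at the origin on the work surface. World frame = base frame: x ahead of the robot, y to its left, z up, the work surface at z = 0. Lengths are in m, angles in rad, forces in N, time in s.
With the tool pointing down it reaches from about 0.35 to 0.975 m from the base axis. Payload 4.9 kg.
Tool frame: the origin (TCP) lies on the centre line of the jaws, within the pads' length; the fingertips stand manip.tcp_to_tips ahead of it and the grasp point (between the pads) is the TCP (manip.tcp_to_tips is the distance from the TCP to the fingertips, in m); y points along the fingers, z is the direction in which the jaws open and shut, and the axes are right-handed (so a half turn about y gives the same grasp; the last joint's range is limited). The gripper opens to 85 mm and grips with 20 to 120 N. Pads are 22 mm wide; open, the fingers measure 114 mm over their backs; the gripper's body (76 mm by 85 mm) begins 54 mm behind the grasp point. The pads swing forward as they close: fully open they stand 13 mm farther back than shut.
Start: joints at [1.021, 0.053, 1.613, -0, 1.476, -0.119], TCP at [0.261, 0.568, 0.25] pointing down, gripper open.
Joint ranges: [-3.01, 3.01], [-1.01, 2.22], [0.06, 2.58], [-1.02, 4.17], [0.09, 2.62], [-3.14, 3.14]. Speed limits (rad/s): [2.57, 2.57, 3.14, 3.14, 3.14, 3.14].

## Interface

Orientations are given as a unit quaternion [w, x, y, z].
In Python, from plant import manip gives the robot as it stands.
- The arm moves only by the tool apply_moves, never from a script. Its argument "moves" is a list of rows, each a list of 7 numbers: the gripper's target within -1 to 1 (shut at 1, half-way at 0, fully open at -1), then the shift along the tool's x, y, z in mm, then the turn, a rotation vector about the tool's x, y, z in degrees. A call has 1 to 20 rows; each row shifts and turns the commanded pose from where the row before left it, along the tool's axes as they then stand; what a row does not reach is not made up. A row lasts 1/10 s, in which the tool goes at most 50 mm and 8.59 degrees, less where a joint would pass 70% of its speed; a pose out of reach is approached as far as the arm can. A call with a gripper value outside its range is refused whole. The fingers move at their own pace and stop on an object; the grip force is fixed at half the most. Time passes only in rows, so rows that do not move let the fingers close. It gives the time, the measured TCP pose, the force and the opening at its end, in the units of the state.
- manip.state(): the state, without advancing time (a new reading comes with each control period).
- manip.grab_frame(name): name is "side" or "top" or "wrist"; returns the picture (480x640x3 uint8, blue, green, red); there is no depth.
- manip.calibration(name): a dict with "mtx" (3x3 intrinsics, pixels), "distortion" ([k1, k2, p1, p2, k3] as OpenCV has them; the pictures are not rectified), "T" (4x4, takes a point from camera to world coordinates); the wrist camera has in their place "T_tool_cam" (4x4, takes a point from camera to tool coordinates, whose origin is the TCP and whose axes are the tool frame's). Camera axes: x right, y down, z forward; pixel columns grow to the right and rows downward; lengths in m; the calibration is good to about 2 mm. A picture is of the moment at which its call begins: read the wrist's pose just before it. calibration takes no time and is no camera call.
- manip.job_done(): hands the job in, once; it reports no verdict.
The state is a dict: "time": time; "joint_pos": joint angles; "joint_vel": joint speeds; "joint_efforts": joint torques, N m; "tool_pos": TCP position; "tool_rot": TCP orientation; "contact_force": force on the tool from outside, world axes, zero at the start; "ft_torque": the same for the moment, N m; "gripper_width": opening from 0.0 (shut) to 1.0 (fully open).
Only numpy, scipy, OpenCV 4.12 (cv2) and the standard library are available. Lean on these libraries where they do the work, as an engineer would, in place of code of your own. Each camera call takes 0.05 s, during which the arm holds its last target. There are 200 camera calls.

## Task

Set the framing bench's length stop to the longest of the three loose offcuts of moulding. Swing the stop's cam lever well up to free it, slide the stop back, lay that offcut flat in the gauge's channel and close the stop on it so that the piece fits snugly end to end between the end block and the stop, then swing the cam lever fully down to lock. Leave the offcut there, and do not disturb anything else on the bench.

Things in the scene. Friction and masses are not known exactly. Their poses are not given: they have to be found in the camera images.
- gauge: Fixed length gauge: aluminium bed 100 (x) by 360 (y) by 12 mm high; origin under its centre, y along it towards the end block, x across it, away from the lever side. A 44 mm wide channel runs along y, middle at x = 18, floor at z = 12 mm, between steel guides (x -42 to -6 and 40 to 50, tops z 17). The end block is fixed at the +y end; the sliding stop rides on the bed
- stop (a joint): position of the sliding stop (m) = gap between the end block's face and the stop's face, 0 to 0.27; grows as the stop moves away from the end block (gauge -y). Free it drags with about 2 N; locked it holds more than 50 N
- lever (a joint): angle of the cam lever (rad): 0 = down, locked; 1.6 = fully up, free; the cam bites below about 0.65. It stays where left and takes up to 6 N at the grip. It turns about an axis along gauge y; its grip is 80 mm from that axis, at elevation joint + 0.3 rad above level, reaching out to gauge -x when down and rising over the top
- lever_grip (a point): centre of the lever's grip, a black barrel 20 mm in diameter and 26 mm wide along gauge y (pinch its two flat ends, along gauge y)
- lever_pivot (a point): point on the lever's pivot axis in the lever's mid-plane, at gauge x -24, z 33 mm and 20 mm behind the stop's face; travels with the stop, between two cheeks (gauge x -41 to -7, top z 50 mm)
- stop_face (a point): point on the sliding stop's face, over the middle of the channel, 30 mm above the bench. The aluminium stop block is 40 mm long in y, x -10 to 52 mm, top z 51 mm, in the gauge's axes
- end_face (a point): point on the fixed end block's face, over the middle of the channel, 30 mm above the bench, at gauge y = 160 mm, facing -y. The dark steel block is x -10 to 46, y 160 to 180, top z 52 mm
- strip_long: longest loose offcut of wood moulding, 170 mm long (its x), 32 mm wide (y), 18 mm high with a lip 12 mm wide along its +y edge rising to 26 mm; origin at the centre of its underside; about 150 g; lies flat on the bench; it may lie either way round in the channel
- strip_mid: offcut of the same moulding, 140 mm long, otherwise alike; leave it
- strip_short: offcut of the same moulding, 115 mm long, otherwise alike; leave it
- tape: roll of clear tape lying flat, 60 mm across, 20 mm high, in front of the gauge; leave it
- tin: steel tin 44 mm across, 35 mm high, in front of the gauge near the end block; leave it
- glue: white glue jar 54 mm across, 85 mm high, behind the gauge; leave it
- spray: spray can 52 mm across, 190 mm high, beyond the offcuts; leave it
- pliers: pliers lying flat, 150 mm long along x, 16 mm high, in front of the gauge; leave them
- corner: dark V-shaped frame corner sample with 90 mm legs, 19 mm high, behind the gauge; leave it
There are look-alikes about, which are no part of the job. Leave any green or red look-alike of the strip_long alone.

How it is judged:
On the way, in this order (a step that is already met when the one before it is completed fails the run):
1. the cam lever is swung up and the stop is free (value of joint lever above 0.75 rad), for 0.1 s.
2. with the lever up, the longest offcut lies in the channel, closed up snugly between end block and stop (y of strip_long in the frame of gauge between 0.072 and 0.078 m and x of strip_long in the frame of gauge between 0.01 and 0.026 m and z of strip_long in the frame of gauge between 0.008 and 0.0155 m and angle between the x axis of strip_long and the y axis of gauge, either way round below 0.06 rad and angle between strip_long's own z axis and vertical below 0.06 rad and value of joint stop between 0.1665 and 0.1735 m and value of joint lever above 0.65 rad), for 0.1 s.
At the end, for the whole second after the job is handed in: The longest offcut lies flat in the channel (within 8 mm of its middle line and 0.06 rad of its direction), centred within 3 mm of 85 mm from the end block; the stop stands against it (gap 166.5 to 173.5 mm for the 170 mm piece); the cam lever is down (below 0.15 rad); all at rest (y of strip_long in the frame of gauge between 0.072 and 0.078 m and x of strip_long in the frame of gauge between 0.01 and 0.026 m and z of strip_long in the frame of gauge between 0.008 and 0.0155 m and angle between the x axis of strip_long and the y axis of gauge, either way round below 0.06 rad and angle between strip_long's own z axis and vertical below 0.06 rad and value of joint stop between 0.1665 and 0.1735 m and value of joint lever below 0.15 rad and linear speed of strip_long below 0.02 m/s); the robot touches nothing.
It fails at once if one of the bystanders (the other two offcuts, tape, tin, glue jar, spray can, pliers, corner sample) is moved by more than 25 mm (distance of any of strip_mid, strip_short, tape, tin, glue, spray, pliers, corner from where it was at the start of the episode above 0.025 m).
It also fails if it takes over 72 s, if anything falls off the work surface, if the arm or the gripper's body presses on something with over 40 N, if the wrist force passes 120 N, or if a joint passes its speed limit or range.

## Working session

There is one attempt and no reset: what is moved stays moved. The work goes in short steps, Python scripts to look and compute and a tool call to move; the robot and the scene stay as the last step left them, time stands still between calls to the robot, and variables do not carry over. Pictures are saved under pics/ and viewed, about 8 in all and at most 12, crops included, and the job is handed in when it is done.

Besides the shell and the picture viewer there is one more tool, called as a command line: name --pt "numbers of a row" for each row, then --argument value for the rest. apply_moves: Moves the arm, as the interface text tells. Its arguments: {"type":"object","properties":{"moves":{"type":"array","items":{"type":"array","items":{"type":"number"}}}},"required":["moves"]}

```bash
ls; mkdir -p pics; python3 - <<'E'
from plant import manip
import cv2,numpy as np
print(manip.state(), manip.tcp_to_tips)
for n in("top","side"):
    cv2.imwrite(f"pics/{n}0.png",manip.grab_frame(n)); print(n,manip.calibration(n))
print(manip.calibration("wrist"))
E
```

```text
pics
{'time': 0.0, 'joint_pos': array([ 1.02099457e+00,  5.33429627e-02,  1.61427246e+00, -2.16269728e-05,
        1.47601724e+00, -1.19016104e-01]), 'joint_vel': array([ 0.00084904,  0.00095766,  0.0008786 ,  0.00011272, -0.00097424,
       -0.00149309]), 'joint_efforts': array([ 2.83047648e-04, -3.93656337e+01, -3.70189762e+01, -7.70815041e-05,
        6.67728775e-03, -1.45015076e-05]), 'tool_pos': array([0.26069885, 0.56739375, 0.24908447]), 'tool_rot': array([-0.69008332,  0.69145091, -0.15135952,  0.15090045]), 'contact_force': array([ 0.31860072,  0.44582928, -0.06163885]), 'ft_torque': array([ 0.04062492, -0.0146206 , -0.02829489]), 'gripper_width': 1.0028524044807114} 0.019
top {'mtx': array([[471.33176951,   0.        , 322.7166663 ],
       [  0.        , 471.33176951, 244.0350274 ],
       [  0.        ,   0.        ,   1.        ]]), 'distortion': array([0.03749096, 0.        , 0.        , 0.        , 0.        ]), 'T': array([[ 0.07415241, -0.97638997,  0.20288925,  0.29182756],
       [-0.99724555, -0.07293834,  0.01346495, -0.03417236],
       [ 0.00165137, -0.20332886
[... 505 characters left out ...]
43, -0.7825358 ,  0.81158893],
       [ 0.        ,  0.        ,  0.        ,  1.        ]])}
{'mtx': array([[404.44074866,   0.        , 322.2865086 ],
       [  0.        , 404.44074866, 243.91270053],
       [  0.        ,   0.        ,   1.        ]]), 'distortion': array([-0.01572036,  0.        ,  0.        ,  0.        ,  0.        ]), 'T_tool_cam': array([[ 6.39045243e-04,  9.59534942e-01,  2.81588862e-01,
        -7.14612509e-02],
       [ 2.68867317e-04, -2.81589075e-01,  9.59535054e-01,
        -1.23085201e-01],
       [ 9.99999760e-01, -5.37476270e-04, -4.37935744e-04,
        -4.55693714e-04],
       [ 0.00000000e+00,  0.00000000e+00,  0.00000000e+00,
         1.00000000e+00]])}
```

View pics/top0.png

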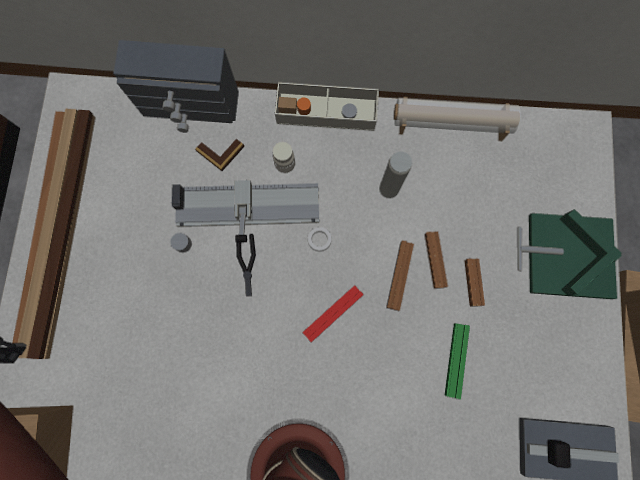

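View pics/side0.png

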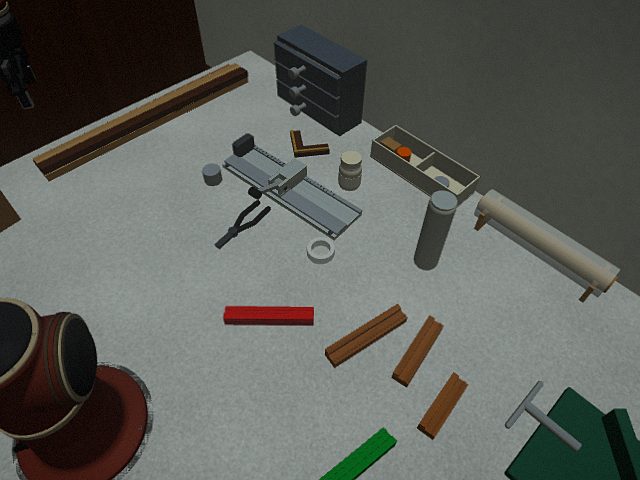

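```bash
cat > h.py <<'E'
from plant import manip
import cv2,numpy as np
from scipy.spatial.transform import Rotation as R
def T_of(n,st=None):
    c=manip.calibration(n)
    if n!="wrist": return c,c["T"]
    q=st["tool_rot"];T=np.eye(4);T[:3,:3]=R.from_quat(np.r_[q[1:],q[0]]).as_matrix();T[:3,3]=st["tool_pos"]
    return c,T@c["T_tool_cam"]
def p2w(n,px,z,st=None):
    c,T=T_of(n,st)
    u=cv2.undistortPoints(np.array(px,float).reshape(-1,1,2),c["mtx"],c["distortion"]).reshape(-1,2)
    d=np.c_[u,np.ones(len(u))]@T[:3,:3].T
    return T[:3,3]+d*((z-T[2,3])/d[:,2])[:,None]
def w2p(n,P,st=None):
    c,T=T_of(n,st);I=np.linalg.inv(T)
    return cv2.projectPoints(np.array(P,float).reshape(-1,1,3),cv2.Rodrigues(I[:3,:3])[0],I[:3,3],c["mtx"],c["distortion"])[0].reshape(-1,2)
E
python3 - <<'E'
from h import *
im=cv2.imread("pics/top0.png")
cv2.imwrite("pics/gcrop.png",cv2.resize(im[165:265,165:325],None,fx=5,fy=5,interpolation=cv2.INTER_CUBIC))
hsv=cv2.cvtColor(im,cv2.COLOR_BGR2HSV)
m=cv2.inRange(hsv,(3,80,50),(18,255,255));m[:,:370]=0;m[:,500:]=0;m[:220]=0;m[320:]=0
for c in cv2.findContours(m,0,2)[0]:
    if cv2.contourArea(c)>100:
        b=cv2.boxPoints(cv2.minAreaRect(c));print(cv2.minAreaRect(c),b.tolist());print(p2w("top",b,.018).round(4))
print(w2p("top",[0,0,0]))
E
```

```text
((474.12310791015625, 281.9846496582031), (47.38126754760742, 14.388028144836426), 82.87498474121094) [[464.04620361328125, 259.3692626953125], [478.3231201171875, 257.58465576171875], [484.20001220703125, 304.60003662109375], [469.923095703125, 306.3846435546875]]
[[ 0.5166 -0.3676  0.018 ]
 [ 0.5237 -0.4023  0.018 ]
 [ 0.4096 -0.417   0.018 ]
 [ 0.4027 -0.383   0.018 ]]
((400.02471923828125, 275.1781005859375), (12.914373397827148, 68.90626525878906), 12.308016777038574) [[386.3716735839844, 307.462890625], [401.0602111816406, 240.140380859375], [413.6777648925781, 242.893310546875], [398.9892272949219, 310.2158203125]]
[[ 0.3848 -0.183   0.018 ]
 [ 0.5534 -0.2117  0.018 ]
 [ 0.5488 -0.2431  0.018 ]
 [ 0.3805 -0.2136  0.018 ]]
((435.9681396484375, 259.2501220703125), (56.73715591430664, 12.857625007629395), 80.34010314941406) [[424.8702697753906, 232.362548828125], [437.5455627441406, 230.20501708984375], [447.0660095214844, 286.1376953125], [434.3907165527344, 288.29522705078125]]
[[ 0.5776 -0.2699  0.018 ]
 [ 0.5855 -0.3011  0.018 ]
 [ 0.4474 -0.3275  0.018 ]
 [ 0.4398 -0.297   0.018 ]]
[[297.33954511 472.49972698]]
```

View pics/gcrop.png

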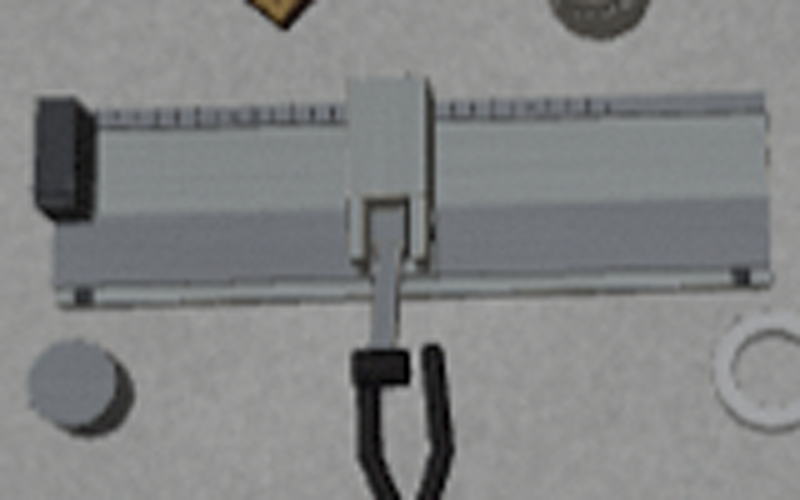

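```bash
cat >> h.py <<'E'
def g2w(P,g):
    P=np.array(P,float).reshape(-1,3);c,s=np.cos(g[2]),np.sin(g[2])
    return np.c_[g[0]+c*P[:,0]-s*P[:,1],g[1]+s*P[:,0]+c*P[:,1],P[:,2]]
E
python3 - <<'E'
from h import *
from scipy.optimize import least_squares
ob=np.array([(35,100),(37,207),(75,97),(78,210),(768,198),(768,265),(764,112),(764,93),(55,285)],float)
md=np.array([(46,180,52),(-10,180,52),(46,160,52),(-10,160,52),(-6,-180,17),(-42,-180,17),(40,-180,17),(50,-180,17),(-42,180,17)])/1e3
px=(ob+.5)/5-.5+165
f=lambda g:(w2p("top",g2w(md,g))-px).ravel()
r=least_squares(f,[.6,.15,0],loss='soft_l1');g=r.x;print(g,f(g).round(2).reshape(-1,2).tolist())
sp=(np.array([(347,78),(425,78),(381,368)])+.5)/5-.5+165
for p,z in zip(sp,(.051,.051,.057)):
    w=p2w("top",[p],z)[0];c,s=np.cos(g[2]),np.sin(g[2]);d=w[:2]-g[:2];print(w,c*d[0]+s*d[1],-s*d[0]+c*d[1])
E
```

```text
[0.61774636 0.17915978 0.10826437] [[-0.06, -0.31], [-1.12, 0.21], [0.14, 0.05], [-1.04, -0.64], [0.41, -0.07], [0.88, 0.31], [0.63, -0.26], [0.5, -0.2], [-0.68, 0.91]]
[0.66670609 0.21189126 0.051     ] 0.05220981746585016 0.02724960001664991
[0.66965282 0.17350932 0.051     ] 0.05099200914914044 -0.011226024066677215
[0.52061819 0.17808896 0.057     ] -0.09667520584272332 0.009430441359447905
```

```bash
cat >> h.py <<'E'
G=np.array([.6177,.1792,.108])
def axes(st):
    q=st["tool_rot"];return R.from_quat(np.r_[q[1:],q[0]])
def go(pos,yawz,st=None,verbose=True):
    "needed: first turn about tool y (tool pointing down, tool z along world yawz or opposite), then shift in new tool axes (mm)"
    st=st or manip.state();C=axes(st)
    for y in (yawz,yawz+np.pi):
        z=np.array([np.cos(y),np.sin(y),0]);dn=np.array([0,0,-1.]);M=R.from_matrix(np.c_[np.cross(dn,z),dn,z])
        print("turn deg",np.degrees((C.inv()*M).as_rotvec()).round(1),"then shift mm",(M.inv().apply(np.array(pos)-st["tool_pos"])*1e3).round(1))
E
python3 - <<'E'
from h import *
print(axes(manip.state()).as_matrix().round(3))
grip=g2w([-.1,.0075,.2],G)[0];print(grip)
go(grip,G[2]+np.pi/2)
E
```

```text
[[ 0.909 -0.001  0.418]
 [-0.418 -0.002  0.909]
 [-0.    -1.    -0.002]]
[0.51747421 0.17587729 0.2       ]
turn deg [  0.1 -30.9  -0. ] then shift mm [ 213.1   49.2 -417. ]
turn deg [1.000e-01 1.491e+02 1.000e-01] then shift mm [-213.1   49.2  417. ]
```

apply_moves --pt "-1 0 0 0 0 -7.7 0" --pt "-1 0 0 0 0 -7.7 0" --pt "-1 0 0 0 0 -7.7 0" --pt "-1 0 0 0 0 -7.8 0" --pt "-1 21.3 0 -41.7 0 0 0" --pt "-1 21.3 0 -41.7 0 0 0" --pt "-1 21.3 0 -41.7 0 0 0" --pt "-1 21.3 0 -41.7 0 0 0" --pt "-1 21.3 0 -41.7 0 0 0" --pt "-1 21.3 0 -41.7 0 0 0" --pt "-1 21.3 0 -41.7 0 0 0" --pt "-1 21.3 0 -41.7 0 0 0" --pt "-1 21.3 0 -41.7 0 0 0" --pt "-1 21.3 0 -41.7 0 0 0" --pt "-1 0 0 0 0 0 0" --pt "-1 0 0 0 0 0 0"

```text
time: 1.7
tool_pos: [0.5179, 0.1756, 0.2497]
tool_rot: [0.706, -0.706, -0.037, 0.038]
contact_force: [-0.4, -0.2, 0.2]
gripper_width: 0.999
```

```bash
python3 - <<'E'
from h import *
import pickle
st=manip.state();im=manip.grab_frame("wrist");cv2.imwrite("pics/w1.png",im);pickle.dump(st,open("w1.pkl","wb"))
print(st["joint_pos"],st["tool_pos"],st["time"])
for P in([-.1,.0075,.057],[-.024,.0075,.033],[.018,.16,.03],[46e-3,.16,.052],[-.01,.16,.052],[-.042,-.18,.017]): print(P,w2p("wrist",g2w(P,G),st))
E
```

```text
[ 1.90488104e-01 -1.33077486e-01  1.79443270e+00  4.49986088e-04
  1.48158752e+00 -1.48649166e+00] [0.51794617 0.17555927 0.24966588] 1.7
[-0.1, 0.0075, 0.057] [[323.35503914 218.59562765]]
[-0.024, 0.0075, 0.033] [[323.42282872 294.53006436]]
[0.018, 0.16, 0.03] [[484.37606483 333.6872613 ]]
[0.046, 0.16, 0.052] [[490.12432084 372.90135371]]
[-0.01, 0.16, 0.052] [[497.57281839 317.39297469]]
[-0.042, -0.18, 0.017] [[123.40874756 270.26227223]]
```

View pics/w1.png

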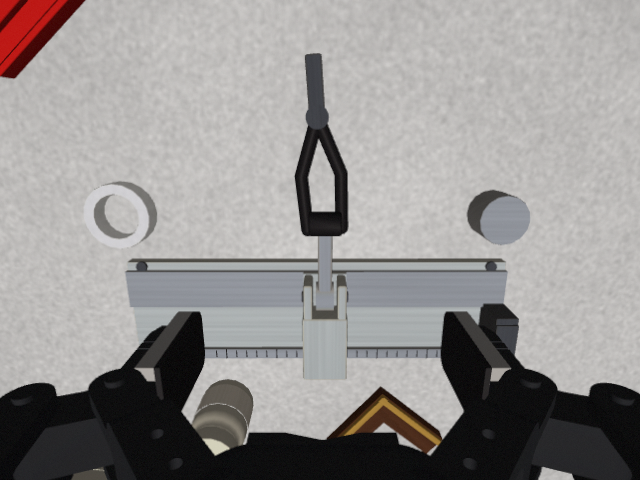

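```bash
python3 - <<'E'
from h import *
import pickle
from scipy.optimize import least_squares
st=pickle.load(open("w1.pkl","rb"))
md=np.array([(-42,-180,17),(-42,180,17),(-6,-180,17),(-10,160,52),(-10,180,52)])/1e3
px=np.array([(127,271),(505.5,271),(130,306.5),(496.5,322),(517.5,322)])
f=lambda g:(w2p("wrist",g2w(md,g),st)-px).ravel()
r=least_squares(f,G);g=r.x;print(g,f(g).round(1).reshape(-1,2).tolist())
def G2(px,z):
    w=p2w("wrist",[px],z,st)[0];d=w[:2]-g[:2];c,s=np.cos(g[2]),np.sin(g[2]);print(w.round(4),"gauge",(c*d[0]+s*d[1]).round(4),(-s*d[0]+c*d[1]).round(4))
G2((325.5,224),.0566);G2((303,320),.051);G2((346.5,320),.051);G2((325,303),.05)
E
```

```text
[0.62023408 0.17936155 0.10046058] [[-3.2, 0.4], [1.6, 2.2], [-1.2, 0.1], [0.5, -0.7], [2.1, -0.7]]
[0.5218 0.1781 0.0566] gauge -0.0981 0.0086
[0.6112 0.1679 0.051 ] gauge -0.0101 -0.0105
[0.6072 0.2059 0.051 ] gauge -0.0103 0.0277
[0.5935 0.1854 0.05  ] gauge -0.026 0.0087
```

apply_moves --pt "-1 3.8 30 2 0 0 0" --pt "-1 0 40 0 0 0 0" --pt "-1 0 40 0 0 0 0" --pt "-1 0 40 0 0 0 0" --pt "-1 0 25 0 0 0 0" --pt "-1 0 16 0 0 0 0" --pt "1 0 0 0 0 0 0" --pt "1 0 0 0 0 0 0" --pt "1 0 0 0 0 0 0" --pt "1 0 0 0 0 0 0" --pt "1 0 0 0 0 0 0" --pt "1 0 0 0 0 0 0" --pt "1 0 0 0 0 0 0"

```text
time: 3.05
tool_pos: [0.5224, 0.1788, 0.0608]
tool_rot: [0.706, -0.706, -0.039, 0.038]
contact_force: [-2.1, -1.1, 6.3]
gripper_width: 0.29
```

```bash
python3 - <<'E'
from h import *
s=manip.state();print(s["tool_pos"],s["gripper_width"]*85,s["contact_force"],s["time"])
# arc rows: lever angle a from 0 to 1.2 ; dx (tool x), dy(down)
for a1 in np.arange(.1,1.55,.1):
    a0=a1-.1;e0,e1=a0+.3,a1+.3
    print(round(a1,1),(80*(np.cos(e0)-np.cos(e1))).round(1),(-80*(np.sin(e1)-np.sin(e0))).round(1))
E
```

```text
[0.52238846 0.17884554 0.06077212] 24.63353036800671 [-2.07074785 -1.13612422  6.25506722] 3.05
0.1 2.7 -7.5
0.2 3.5 -7.2
0.3 4.2 -6.8
0.4 4.8 -6.4
0.5 5.5 -5.9
0.6 6.0 -5.3
0.7 6.5 -4.7
0.8 6.9 -4.0
0.9 7.3 -3.3
1.0 7.6 -2.5
1.1 7.8 -1.8
1.2 7.9 -1.0
1.3 8.0 -0.2
1.4 8.0 0.6
1.5 7.9 1.4
```

apply_moves --pt "1 2.7 -7.5 0 0 0 0" --pt "1 3.5 -7.2 0 0 0 0" --pt "1 4.2 -6.8 0 0 0 0" --pt "1 4.8 -6.4 0 0 0 0" --pt "1 5.5 -5.9 0 0 0 0" --pt "1 6 -5.3 0 0 0 0" --pt "1 6.5 -4.7 0 0 0 0" --pt "1 6.9 -4 0 0 0 0" --pt "1 7.3 -3.3 0 0 0 0" --pt "1 7.6 -2.5 0 0 0 0" --pt "1 7.8 -1.8 0 0 0 0" --pt "1 7.9 -1 0 0 0 0" --pt "1 0 0 0 0 0 0" --pt "1 0 0 0 0 0 0"

```text
time: 4.45
tool_pos: [0.5925, 0.1865, 0.1162]
tool_rot: [0.706, -0.706, -0.039, 0.038]
contact_force: [-2.8, -3.2, -6.6]
gripper_width: 0.282
```

```bash
python3 - <<'E'
from h import *
s=manip.state();print(s["tool_pos"],s["gripper_width"]*85,s["contact_force"],s["time"])
cv2.imwrite("pics/w2.png",manip.grab_frame("wrist"))
E
```

```text
[0.59246595 0.18650364 0.11619526] 24.000349126464062 [-2.77358682 -3.18318652 -6.64149162] 4.45
```

View pics/w2.png

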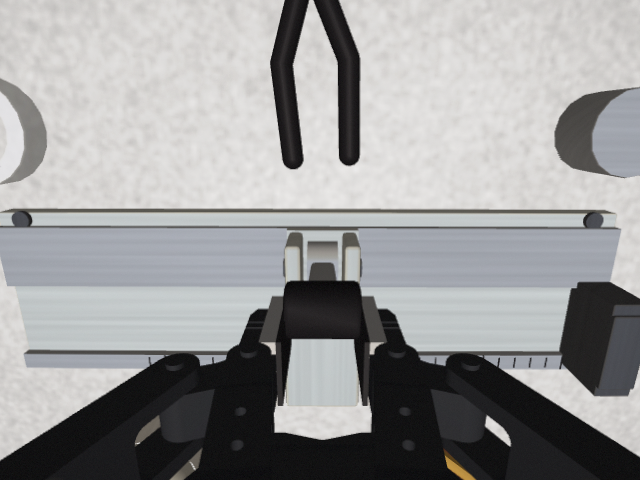

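apply_moves --pt "1 0 0 -5 0 0 0" --pt "1 0 0 -10 0 0 0" --pt "1 0 0 -10 0 0 0" --pt "1 0 0 -10 0 0 0" --pt "1 0 0 -10 0 0 0" --pt "1 0 0 -10 0 0 0" --pt "1 0 0 -10 0 0 0" --pt "1 0 0 -10 0 0 0" --pt "1 0 0 -5 0 0 0" --pt "1 0 0 0 0 0 0" --pt "1 0 0 0 0 0 0"

```text
time: 5.6
tool_pos: [0.6006, 0.1059, 0.1161]
tool_rot: [-0.705, 0.707, 0.038, -0.038]
contact_force: [-4.1, -2.5, -1.2]
gripper_width: 0.284
```

```bash
python3 - <<'E'
from h import *
s=manip.state();print(s["tool_pos"],s["gripper_width"]*85,s["contact_force"],s["time"])
C=np.array([.4669,-.2129,.25])
go(C,-.171+np.pi/2)
E
```

```text
[0.60061756 0.10592151 0.11607921] 24.157106536456507 [-4.14297931 -2.53417574 -1.24806191] 5.6
turn deg [ 0.1 16.   0. ] then shift mm [ -77.5 -133.9 -336.9]
turn deg [   0.  -164.    -0.2] then shift mm [  77.5 -133.9  336.9]
```

apply_moves --pt "-1 0 0 0 0 0 0" --pt "-1 0 0 0 0 0 0" --pt "-1 0 0 0 0 0 0" --pt "-1 0 0 0 0 0 0" --pt "-1 0 -34 0 0 0 0" --pt "-1 0 -50 0 0 0 0" --pt "-1 0 -50 0 0 8 0" --pt "-1 0 0 0 0 8 0" --pt "-1 -9.7 0 -42.1 0 0 0" --pt "-1 -9.7 0 -42.1 0 0 0" --pt "-1 -9.7 0 -42.1 0 0 0" --pt "-1 -9.7 0 -42.1 0 0 0" --pt "-1 -9.7 0 -42.1 0 0 0" --pt "-1 -9.7 0 -42.1 0 0 0" --pt "-1 -9.7 0 -42.1 0 0 0" --pt "-1 -9.7 0 -42.1 0 0 0" --pt "-1 0 0 0 0 0 0" --pt "-1 0 0 0 0 0 0"

```text
time: 7.4
tool_pos: [0.4667, -0.2124, 0.25]
tool_rot: [0.705, -0.704, 0.061, -0.061]
contact_force: [0.5, -0.2, -0.5]
gripper_width: 0.998
```

```bash
python3 - <<'E'
from h import *
import pickle
s=manip.state();print(s["tool_pos"],s["joint_pos"],s["contact_force"],s["time"])
im=manip.grab_frame("wrist");pickle.dump(s,open("w3.pkl","wb"))
t=manip.grab_frame("top");cv2.imwrite("pics/top3.png",t)
cv2.imwrite("pics/w3.png",im)
print(w2p("wrist",[[.4669,-.2129,.0]],s), p2w("top",[[284,165]],0))
E
```

```text
[ 0.46666707 -0.21237014  0.25002883] [-5.72591823e-01 -2.20767784e-01  1.87054562e+00  5.73635522e-04
  1.49095968e+00 -1.97063607e+00] [ 0.47081527 -0.16658584 -0.50535963] 7.4
[[322.35534683 205.10974932]] [[0.73515636 0.09808111 0.        ]]
```

View pics/w3.png

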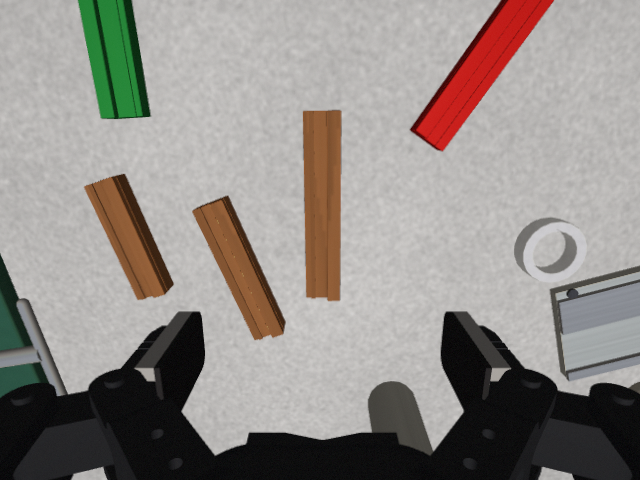

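```bash
python3 - <<'E'
from h import *
import pickle
s=pickle.load(open("w3.pkl","rb"))
w=p2w("wrist",[[313.5,111],[314.5,298],[303.5,111],[307,297]],.018,s);w2=p2w("wrist",[[335,110.5],[334,300]],.026,s)
print(w,w2)
a=(w2[0]+w2[1])/2;b=(w[2]+w[3])/2;print(np.linalg.norm(w[0]-w[1]),np.linalg.norm(w2[0]-w2[1]))
for x in (w[0]-w[1],w2[0]-w2[1],w[2]-w[3]): print(np.arctan2(x[1],x[0]))
R_=p2w("wrist",[[341,111],[340,299]],.026,s).mean(0);L=b
c=(R_+L)/2;print(c); 
y=-.173+np.pi/2
go(np.r_[c[:2],.026],y)
E
```

```text
[[ 0.38361038 -0.2058298   0.018     ]
 [ 0.5505749  -0.23516023  0.018     ]
 [ 0.38216543 -0.21406112  0.018     ]
 [ 0.54832555 -0.24201095  0.018     ]] [[ 0.38653371 -0.18834826  0.026     ]
 [ 0.55222466 -0.21682284  0.026     ]]
0.16952116849734003 0.16811987970665765
2.9676982604009257
2.9714015410630443
2.974942529788716
[ 0.46761096 -0.21270069  0.022     ]
turn deg [-0.   0.2  0. ] then shift mm [  0.7 223.9  -1.5]
turn deg [ 1.000e-01 -1.798e+02  0.000e+00] then shift mm [ -0.7 223.9   1.5]
```

apply_moves --pt "-1 0.7 40 -0.5 0 0 0" --pt "-1 0 45 0 0 0 0" --pt "-1 0 45 0 0 0 0" --pt "-1 0 45 0 0 0 0" --pt "-1 0 30 0 0 0 0" --pt "-1 0 19 0 0 0 0" --pt "-1 0 0 0 0 0 0" --pt "1 0 0 0 0 0 0" --pt "1 0 0 0 0 0 0" --pt "1 0 0 0 0 0 0" --pt "1 0 0 0 0 0 0" --pt "1 0 0 0 0 0 0" --pt "1 0 0 0 0 0 0" --pt "1 0 0 0 0 0 0"

```text
time: 8.9
tool_pos: [0.4686, -0.2131, 0.0276]
tool_rot: [-0.704, 0.705, -0.059, 0.061]
contact_force: [0.6, 1.9, 6.3]
gripper_width: 0.358
```

```bash
python3 - <<'E'
from h import *
s=manip.state();print(s["tool_pos"],s["gripper_width"]*85,s["contact_force"],s["time"])
E
```

```text
[ 0.46861947 -0.2130799   0.02756467] 30.419517745808328 [0.58675503 1.88229928 6.30451313] 8.9
```

apply_moves --pt "1 0 -14 0 0 0 0" --pt "1 0 -30 0 0 0 0" --pt "1 0 -45 0 0 0 0" --pt "1 0 -45 0 0 0 0" --pt "1 0 -45 0 0 0 0" --pt "1 0 -45 0 0 0 0"

```text
time: 9.5
tool_pos: [0.4665, -0.212, 0.2518]
tool_rot: [-0.705, 0.705, -0.06, 0.06]
contact_force: [1.4, -0.9, -2.7]
gripper_width: 0.356
```

```bash
sed -i 's/^G=.*/G=np.array([.6198,.1792,.101])/' h.py; python3 - <<'E'
from h import *
s=manip.state();print(s["tool_pos"],s["gripper_width"]*85,s["contact_force"],s["time"])
p=g2w([.018,.066,.12],G)[0];print(p);go(p,G[2])
E
```

```text
[ 0.46648232 -0.21204559  0.25179886] 30.252344065246678 [ 1.37991052 -0.85801352 -2.65644145] 9.5
[0.6310536  0.24667856 0.12      ]
turn deg [ 0.  74.4 -0. ] then shift mm [-439.8  131.8  210. ]
turn deg [  -0.  -105.6   -0. ] then shift mm [ 439.8  131.8 -210. ]
```

apply_moves --pt "1 0 0 0 0 8.3 0" --pt "1 0 0 0 0 8.3 0" --pt "1 0 0 0 0 8.3 0" --pt "1 0 0 0 0 8.3 0" --pt "1 0 0 0 0 8.3 0" --pt "1 0 0 0 0 8.3 0" --pt "1 0 0 0 0 8.3 0" --pt "1 0 0 0 0 8.3 0" --pt "1 0 0 0 0 8 0"

```text
time: 10.4
tool_pos: [0.4667, -0.2122, 0.2498]
tool_rot: [-0.523, 0.523, -0.476, 0.475]
contact_force: [0.0, 0.2, -2.1]
gripper_width: 0.351
```

apply_moves --pt "1 -20 0 9.5 0 0 0" --pt "1 -40 0 19.1 0 0 0" --pt "1 -40 0 19.1 0 0 0" --pt "1 -40 0 19.1 0 0 0" --pt "1 -40 0 19.1 0 0 0" --pt "1 -40 0 19.1 0 0 0" --pt "1 -40 0 19.1 0 0 0" --pt "1 -40 0 19.1 0 0 0" --pt "1 -40 0 19.1 0 0 0" --pt "1 -40 0 19.1 0 0 0" --pt "1 -40 0 19.1 0 0 0" --pt "1 -20 0 9.5 0 0 0" --pt "1 0 0 0 0 0 0" --pt "1 0 0 0 0 0 0" --pt "1 0 0 0 0 0 0"

```text
time: 11.9
tool_pos: [0.6313, 0.2456, 0.2497]
tool_rot: [-0.524, 0.525, -0.474, 0.474]
contact_force: [-0.4, -0.2, -1.8]
gripper_width: 0.358
```

```bash
python3 - <<'E'
from h import *
s=manip.state();print(s["tool_pos"],s["gripper_width"]*85,s["contact_force"],s["time"],s["joint_pos"])
p=g2w([.018,.066,.09],G)[0];go(p,G[2])
cv2.imwrite("pics/s4.png",manip.grab_frame("side"))
a=manip.grab_frame("side")[80:320,140:440];b=manip.grab_frame("top")[90:290,140:390]
cv2.imwrite("pics/c4.png",np.vstack([cv2.resize(a,(400,320)),cv2.resize(b,(400,280))]) if 0 else np.hstack([cv2.resize(a,(400,320)),cv2.resize(b,(400,320))]))
cv2.imwrite("pics/w4.png",manip.grab_frame("wrist"))
E
```

```text
[0.63126018 0.24555765 0.24971607] 30.461769674729016 [-0.36505391 -0.17552812 -1.83540588] 11.9 [ 2.61379143e-01  1.74475815e-01  1.48228244e+00 -4.18942292e-04
  1.48551279e+00  1.60859137e-01]
turn deg [ 0. -0.  0.] then shift mm [-1.100e+00  1.597e+02 -1.000e-01]
turn deg [-0.0e+00  1.8e+02  1.0e-01] then shift mm [1.100e+00 1.597e+02 1.000e-01]
```

View pics/w4.png

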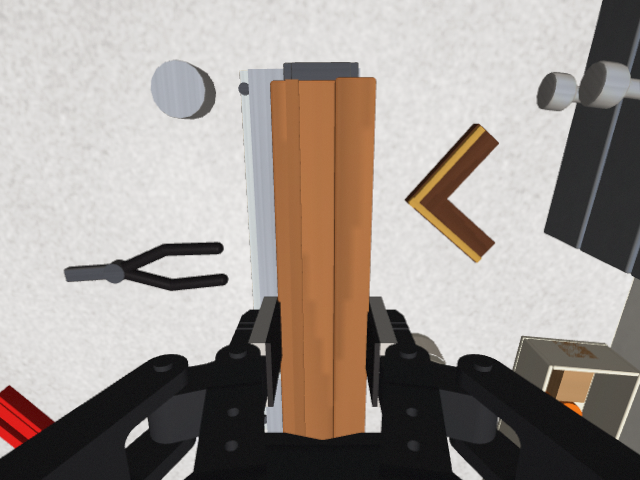

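```bash
python3 - <<'E'
from h import *
s=manip.state()
def gg(w):
    d=w[:,:2]-G[:2];c,q=np.cos(G[2]),np.sin(G[2]);return np.c_[c*d[:,0]+q*d[:,1],-q*d[:,0]+c*d[:,1]]
print(gg(p2w("wrist",[[284,63],[358,63]],.052,s)), gg(p2w("wrist",[[249,69]],.017,s)))
zs=s["tool_pos"][2]-.019-.007
e=p2w("wrist",[[301,81],[375,78]],zs+.018,s);print("strip end",gg(e))
print("tool",gg(s["tool_pos"][None]))
E
```

```text
[[-0.0097697   0.18002179]
 [ 0.04449415  0.17993984]] [[-0.04156183  0.18036141]]
strip end [[0.01194112 0.14899045]
 [0.03431832 0.14981768]]
tool [[0.01838538 0.06490546]]
```

apply_moves --pt "1 0 30 0 0 0 0" --pt "1 0 40 0 0 0 0" --pt "1 0 40 0 0 0 0" --pt "1 0 40 0 0 0 0" --pt "1 0 30 0 0 0 0" --pt "1 0 15 0 0 0 0" --pt "1 0 8 0 0 0 0" --pt "1 0 4 0 0 0 0" --pt "1 0 0 0 0 0 0" --pt "1 0 0 0 0 0 0"

```text
time: 13.1
tool_pos: [0.633, 0.247, 0.0448]
tool_rot: [0.526, -0.524, 0.473, -0.475]
contact_force: [0.3, -0.2, -0.8]
gripper_width: 0.356
```

```bash
python3 - <<'E'
from h import *
s=manip.state();print(s["tool_pos"],s["gripper_width"]*85,s["contact_force"],s["time"])
E
```

```text
[0.63296923 0.24696109 0.04480569] 30.26478956734327 [ 0.34095312 -0.23087432 -0.80437864] 13.1
```

apply_moves --pt "1 0 2 0 0 0 0" --pt "1 0 2 0 0 0 0" --pt "1 0 0 0 0 0 0" --pt "1 0 0 0 0 0 0"

```text
time: 13.5
tool_pos: [0.6324, 0.2469, 0.0397]
tool_rot: [0.525, -0.524, 0.474, -0.474]
contact_force: [0.9, -0.2, 2.0]
gripper_width: 0.355
```

apply_moves --pt "-0.3 0 0 0 0 0 0" --pt "-0.3 0 0 0 0 0 0" --pt "-0.3 0 0 0 0 0 0" --pt "-0.3 0 0 0 0 0 0" --pt "-0.3 0 -10 0 0 0 0" --pt "-0.3 0 -30 0 0 0 0" --pt "-0.3 0 -45 0 0 0 0" --pt "-0.3 0 -45 0 0 0 0" --pt "-0.3 0 -45 0 0 0 0" --pt "-1 0 -35 0 0 0 0" --pt "-1 0 0 0 0 0 0"

```text
time: 14.6
tool_pos: [0.6347, 0.2475, 0.2584]
tool_rot: [0.529, -0.521, 0.471, -0.477]
contact_force: [-0.4, -0.3, 0.9]
gripper_width: 0.958
```

```bash
python3 - <<'E'
from h import *
s=manip.state();print(s["tool_pos"],s["contact_force"],s["time"])
go([.6006,.1059,.25],G[2]+np.pi/2)
cv2.imwrite("pics/w5.png",manip.grab_frame("wrist"))
E
```

```text
[0.63470204 0.24750352 0.25842863] [-0.41592029 -0.3173733   0.89055592] 14.6
turn deg [ -0.7 -90.    0.5] then shift mm [ -48.2    8.4 -137.4]
turn deg [-0.5 90.  -0.7] then shift mm [ 48.2   8.4 137.4]
```

View pics/w5.png

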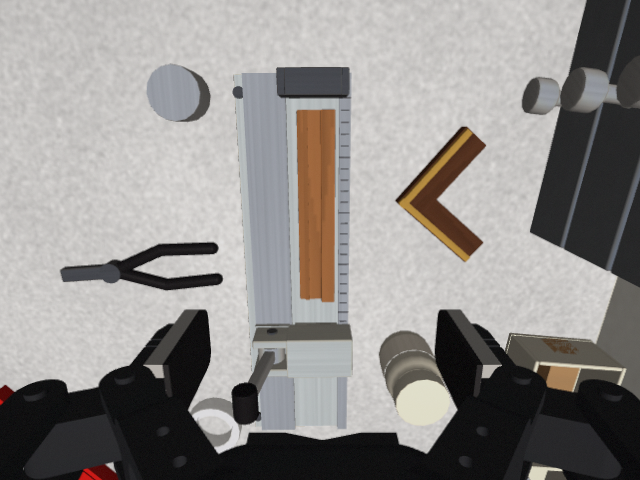

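```bash
python3 - <<'E'
from h import *
s=manip.state()
for a in (.6,.8,1.,1.2,1.4,1.6):
    P=[-.024-.08*np.cos(a+.3),-.071,.033+.08*np.sin(a+.3)];w=g2w(P,G);print(a,np.round(P,3),w.round(4),w2p("wrist",w,s),w2p("top",w))
t=manip.grab_frame("top")
cv2.imwrite("pics/t5.png",cv2.resize(t[165:265,165:325],None,fx=5,fy=5,interpolation=cv2.INTER_CUBIC))
E
```

```text
0.6 [-0.074 -0.071  0.096] [[0.5536 0.1011 0.0957]] [[205.39974154 392.33544808]] [[272.43600317 223.26017912]]
0.8 [-0.06  -0.071  0.104] [[0.567  0.1025 0.1043]] [[219.40793994 399.15653698]] [[272.02121312 216.72397616]]
1.0 [-0.045 -0.071  0.11 ] [[0.5818 0.104  0.1101]] [[236.73952109 403.90778769]] [[271.72654162 209.85129088]]
1.2 [-0.03  -0.071  0.113] [[0.5975 0.1056 0.1128]] [[256.39548246 406.15641178]] [[271.567103   202.97262092]]
1.4 [-0.014 -0.071  0.112] [[0.6133 0.1072 0.1123]] [[277.08252458 405.68511702]] [[271.5505057  196.42079904]]
1.6 [ 0.002 -0.071  0.109] [[0.6288 0.1087 0.1087]] [[297.38460681 402.53782002]] [[271.67631999 190.50695842]]
```

apply_moves --pt "-1 0 0 0 0 -8.2 0" --pt "-1 0 0 0 0 -8.2 0" --pt "-1 0 0 0 0 -8.2 0" --pt "-1 0 0 0 0 -8.2 0" --pt "-1 0 0 0 0 -8.2 0" --pt "-1 0 0 0 0 -8.2 0" --pt "-1 0 0 0 0 -8.2 0" --pt "-1 0 0 0 0 -8.2 0" --pt "-1 0 0 0 0 -8.2 0" --pt "-1 0 0 0 0 -8.2 0" --pt "-1 0 0 0 0 -8 0" --pt "-1 -14 0 -34 0 0 0" --pt "-1 -14 0 -34 0 0 0" --pt "-1 -14 0 -34 0 0 0" --pt "-1 -14 0 -34 0 0 0" --pt "-1 0 0 0 0 0 0" --pt "-1 0 0 0 0 0 0"

```text
time: 16.4
tool_pos: [0.5887, 0.105, 0.2467]
tool_rot: [0.706, -0.706, -0.034, 0.036]
contact_force: [-0.4, -0.3, -0.6]
gripper_width: 0.996
```

```bash
python3 - <<'E'
from h import *
s=manip.state();print(s["tool_pos"],s["contact_force"],s["time"])
go([.593,.105,.113],G[2]+np.pi/2)
for a in (.9,1.,1.1,1.2,1.3):
    P=[-.024-.08*np.cos(a+.3),-.071,.033+.08*np.sin(a+.3)];w=g2w(P,G);print(a,w.round(4),w2p("wrist",w,s))
cv2.imwrite("pics/w6.png",manip.grab_frame("wrist"))
E
```

```text
[0.58871057 0.10501791 0.24667124] [-0.3713357  -0.26593838 -0.63575391] 16.4
turn deg [-0.  -0.1 -0.2] then shift mm [  4.3 133.7  -0.5]
turn deg [ 3.000e-01  1.799e+02 -1.000e-01] then shift mm [ -4.3 133.7   0.5]
0.9 [[0.5742 0.1032 0.1076]] [[322.46815702 215.88983582]]
1.0 [[0.5818 0.104  0.1101]] [[322.49008125 227.93523045]]
1.1 [[0.5896 0.1048 0.1118]] [[322.5110698  240.00771584]]
1.2 [[0.5975 0.1056 0.1128]] [[322.53073123 251.87904356]]
1.3 [[0.6054 0.1064 0.113 ]] [[322.54871745 263.33029675]]
```

View pics/w6.png

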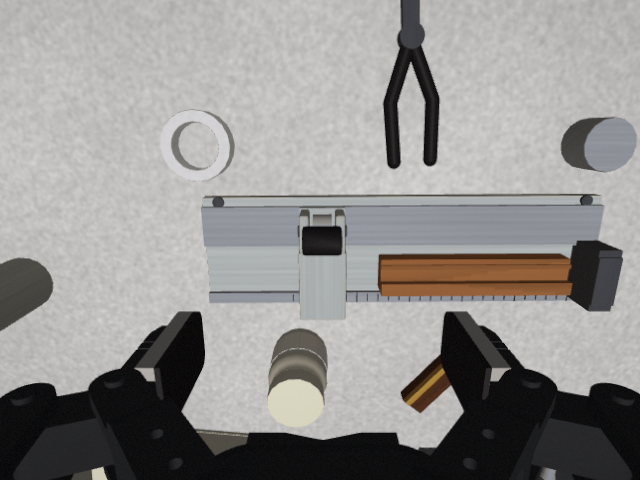

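apply_moves --pt "-1 1.5 30 0 0 0 0" --pt "-1 0 40 0 0 0 0" --pt "-1 0 35 0 0 0 0" --pt "-1 0 19 0 0 0 0" --pt "-1 0 10 0 0 0 0" --pt "1 0 0 0 0 0 0" --pt "1 0 0 0 0 0 0" --pt "1 0 0 0 0 0 0" --pt "1 0 0 0 0 0 0" --pt "1 0 0 0 0 0 0" --pt "1 0 0 0 0 0 0" --pt "1 0 0 0 0 0 0"

```text
time: 17.65
tool_pos: [0.5923, 0.1058, 0.1166]
tool_rot: [0.706, -0.706, -0.037, 0.035]
contact_force: [-0.5, 0.1, 6.6]
gripper_width: 0.29
```

```bash
python3 - <<'E'
from h import *
s=manip.state();print(s["tool_pos"],s["gripper_width"]*85,s["contact_force"],s["time"])
E
```

```text
[0.59226636 0.10582548 0.11662044] 24.612780686796153 [-0.46899326  0.09653169  6.58701678] 17.65
```

apply_moves --pt "1 0 0 4 0 0 0" --pt "1 0 0 6 0 0 0" --pt "1 0 0 6 0 0 0" --pt "1 0 0 6 0 0 0" --pt "1 0 0 6 0 0 0" --pt "1 0 0 4 0 0 0" --pt "1 0 0 2 0 0 0" --pt "1 0 0 0 0 0 0" --pt "1 0 0 0 0 0 0"

```text
time: 18.55
tool_pos: [0.5887, 0.1394, 0.1166]
tool_rot: [-0.706, 0.706, 0.037, -0.035]
contact_force: [-1.5, -1.2, 6.4]
gripper_width: 0.29
```

apply_moves --pt "1 0 0 1 0 0 0" --pt "1 0 0 1 0 0 0" --pt "1 0 0 1 0 0 0" --pt "1 0 0 0 0 0 0"

```text
time: 18.95
tool_pos: [0.5884, 0.142, 0.1166]
tool_rot: [-0.706, 0.707, 0.037, -0.035]
contact_force: [-1.3, -2.6, 6.1]
gripper_width: 0.29
```

apply_moves --pt "1 0 0 1 0 0 0" --pt "1 0 0 1 0 0 0" --pt "1 0 0 0 0 0 0"

```text
time: 19.25
tool_pos: [0.5882, 0.144, 0.1166]
tool_rot: [-0.706, 0.707, 0.037, -0.035]
contact_force: [-0.6, -4.1, 6.2]
gripper_width: 0.292
```

apply_moves --pt "1 0 0 1 0 0 0" --pt "1 0 0 0 0 0 0"

```text
time: 19.45
tool_pos: [0.5881, 0.145, 0.1166]
tool_rot: [-0.706, 0.707, 0.037, -0.035]
contact_force: [-1.6, -3.2, 7.1]
gripper_width: 0.295
```

apply_moves --pt "1 0 0 1 0 0 0" --pt "1 0 0 0 0 0 0"

```text
time: 19.65
tool_pos: [0.588, 0.146, 0.1166]
tool_rot: [-0.706, 0.707, 0.037, -0.035]
contact_force: [-2.0, -2.8, 5.8]
gripper_width: 0.294
```

apply_moves --pt "1 0 0 1 0 0 0" --pt "1 0 0 0 0 0 0"

```text
time: 19.85
tool_pos: [0.5879, 0.147, 0.1166]
tool_rot: [-0.706, 0.707, 0.037, -0.035]
contact_force: [-1.5, -2.2, 6.9]
gripper_width: 0.29
```

Not yet in contact; keep going and look.

apply_moves --pt "1 0 0 1 0 0 0" --pt "1 0 0 0 0 0 0"

```text
time: 20.05
tool_pos: [0.5879, 0.1473, 0.1166]
tool_rot: [-0.705, 0.707, 0.037, -0.035]
contact_force: [-1.0, -5.4, 7.0]
gripper_width: 0.291
```

apply_moves --pt "1 0 0 1 0 0 0" --pt "1 0 0 0 0 0 0"

```text
time: 20.25
tool_pos: [0.5879, 0.1474, 0.1166]
tool_rot: [-0.705, 0.708, 0.037, -0.035]
contact_force: [-0.9, -7.8, 7.3]
gripper_width: 0.293
```

```bash
python3 - <<'E'
from h import *
im=manip.grab_frame("wrist");s=manip.state();print(s["tool_pos"],s["contact_force"],s["time"])
cv2.imwrite("pics/w7.png",im)
E
```

```text
[0.58790875 0.14739316 0.11665622] [-1.44136238 -7.34274379  7.11877098] 20.3
```

View pics/w7.png

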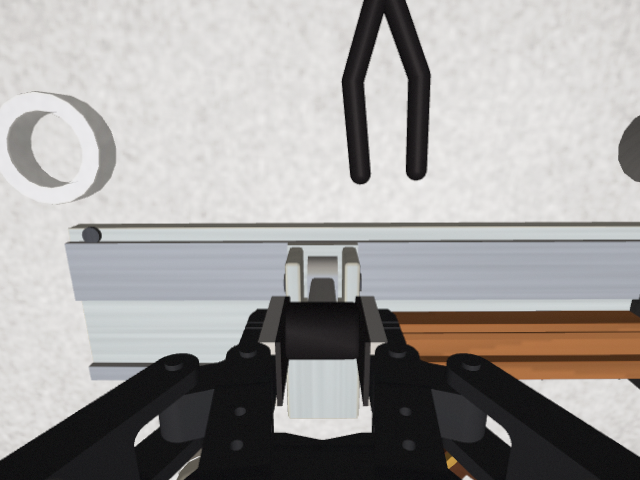

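apply_moves --pt "1 -7.8 1.8 0 0 0 0" --pt "1 -7.6 2.5 0 0 0 0" --pt "1 -7.3 3.3 0 0 0 0" --pt "1 -6.9 4 0 0 0 0" --pt "1 -6.5 4.7 0 0 0 0" --pt "1 -6 5.3 0 0 0 0" --pt "1 -5.5 5.9 0 0 0 0" --pt "1 -4.8 6.4 0 0 0 0" --pt "1 -4.2 6.8 0 0 0 0" --pt "1 -3.5 7.2 0 0 0 0" --pt "1 -2.7 7.5 0 0 0 0" --pt "1 0 0 0 0 0 0" --pt "1 0 0 0 0 0 0"

```text
time: 21.6
tool_pos: [0.5265, 0.1409, 0.0617]
tool_rot: [-0.704, 0.708, 0.038, -0.034]
contact_force: [-3.1, -9.8, 7.8]
gripper_width: 0.286
```

```bash
python3 - <<'E'
from h import *
s=manip.state();print(s["tool_pos"],s["gripper_width"]*85,s["contact_force"],s["time"])
E
```

```text
[0.52645382 0.14089205 0.0616889 ] 24.347588015425778 [-3.14434933 -9.83341679  7.84976058] 21.6
```

apply_moves --pt "1 -0.5 2 0 0 0 0" --pt "1 -0.5 2 0 0 0 0" --pt "1 0 0 0 0 0 0" --pt "1 0 0 0 0 0 0"

```text
time: 22.0
tool_pos: [0.5254, 0.1408, 0.0583]
tool_rot: [-0.704, 0.708, 0.038, -0.035]
contact_force: [-4.2, -9.5, 11.9]
gripper_width: 0.287
```

apply_moves --pt "-1 0 0 0 0 0 0" --pt "-1 0 0 0 0 0 0" --pt "-1 0 0 0 0 0 0" --pt "-1 0 0 0 0 0 0" --pt "-1 0 -20 0 0 0 0" --pt "-1 0 -40 0 0 0 0" --pt "-1 0 -50 0 0 0 0" --pt "-1 0 -50 0 0 0 0" --pt "-1 0 -30 0 0 0 0" --pt "-1 0 0 0 0 0 0" --pt "-1 0 0 0 0 0 0"

```text
time: 23.1
tool_pos: [0.5234, 0.1433, 0.2457]
tool_rot: [0.706, -0.706, -0.036, 0.036]
contact_force: [0.4, -0.0, -0.5]
gripper_width: 0.999
```

```bash
python3 - <<'E'
from h import *
s=manip.state();print(s["tool_pos"],s["contact_force"],s["time"])
im=manip.grab_frame("wrist");cv2.imwrite("pics/w8.png",im)
y0=-.03
for a in (0,.1,.2,.3):
    print(a,w2p("wrist",g2w([-.024-.08*np.cos(a+.3),y0,.033+.08*np.sin(a+.3)],G),s))
print(w2p("wrist",g2w([[-.01,-.01,.051],[.002,-.01,.03],[.002,.16,.03],[-.01,.16,.052]],G),s))
E
```

```text
[0.52338228 0.14331947 0.24565531] [ 0.37655204 -0.03541    -0.54588957] 23.1
0 [[317.86360751 218.49136898]]
0.1 [[317.77419408 224.1105472 ]]
0.2 [[317.68835636 230.80338555]]
0.3 [[317.60766194 238.52852439]]
[[341.31030697 318.99616056]
 [340.10460703 320.29891635]
 [523.08968159 320.01492845]
 [537.05439232 319.20596101]]
```

View pics/w8.png

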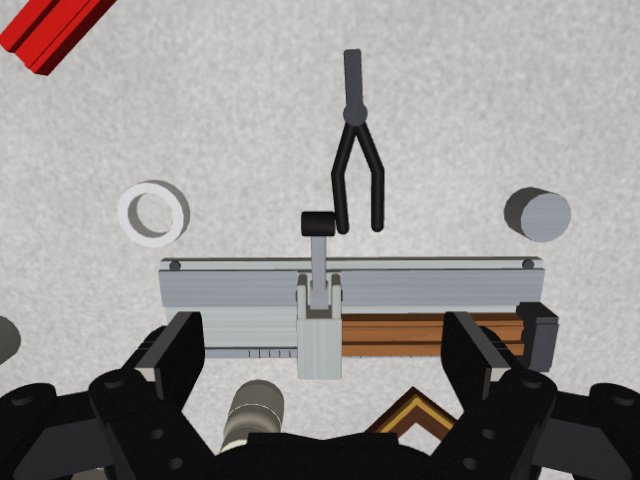

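```bash
python3 - <<'E'
from h import *
import pickle
s1=pickle.load(open("w1.pkl","rb"));s=manip.state()
for f,st,y,c in(("w1",s1,.008,325),("w8",s,-.03,318)):
    im=cv2.imread(f"pics/{f}.png",0)
    col=im[195:255,c-6:c-2].mean(1);r=np.where(col<70)[0]+195
    p=w2p("wrist",g2w([[-.024-.08*np.cos(a+.3),y,.033+.08*np.sin(a+.3)] for a in(0,.1,.2)],G),st)
    print(f,r.min(),r.max(),p.round(1).tolist(),[round(x) for x in im[205:242:2,c-4]])
E
```

```text
w1 212 235 [[324.6, 220.6], [324.6, 226.1], [324.6, 232.8]] [192, 200, 202, 141, 7, 18, 18, 23, 27, 31, 35, 35, 30, 24, 23, 16, 147, 147, 147]
w8 212 235 [[318.0, 220.7], [317.9, 226.3], [317.8, 233.1]] [200, 199, 196, 101, 15, 17, 18, 25, 30, 32, 35, 36, 31, 23, 23, 17, 139, 152, 151]
```

```bash
python3 -c "
from plant import manip
print(manip.job_done(), manip.state()['time'])"
```

```text
the job is handed in; nothing more can be done
the job is handed in; nothing more can be done
```

I set the stop to the 170 mm offcut and locked it, then handed the job in at about 23 s of the 72 s allowed. The hand-in gives no verdict, so the checks below are my own measurements.

**What I did:** I swung the cam lever up to about 1.1 rad and used it to draw the stop back to a gap of about 211 mm. I laid the longest offcut in the channel and closed the stop on it. It stopped moving as the push rose from about 2 N to 8 N. I then swung the lever down, released it and backed the arm off.

**Last checks:**
- **Fit:** in the final wrist picture the stop face is at column 341.5, against 341.3 predicted for a 170 mm gap. The offcut fills the space up to the end block.
- **Lever:** it looks the same as in the starting, locked picture. The grip spans pixel rows 212–235 in both.
- **Clearance:** the gripper is well clear of the bench, and the contact force is near zero.
- **Bystanders:** those in view look undisturbed. I did not recheck all of them at the end.

**Disagreements:**
- The grip shows about 3 px (0.05 rad) away from my model in both the first and last pictures. I took this as calibration error.
- The measured tool height read 2–4 mm above command during grips.

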